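# Set and lock the length stop on the cutting board

## Robot

A 7-joint arm with a two-finger parallel gripper is mounted at the origin on the work surface. World frame = base frame: x ahead of the robot, y to its left, z up, the work surface at z = 0. Lengths are in m, angles in rad, forces in N, time in s.
With the tool pointing down it reaches from about 0.4 to 0.85 m from the base axis. Payload 6.9 kg.
Tool frame: the origin (TCP) lies at the very end of the fingers, on their centre line; the grasp point (between the pads) lies 19 mm behind it; z points along the fingers, y is the line along which they close (so a half turn about z gives the same grasp; the last joint's range is limited). The gripper opens to 85 mm and grips with 20 to 120 N. Pads are 22 mm wide; open, the fingers measure 114 mm over their backs; the gripper's body (76 mm by 85 mm) begins 54 mm behind the grasp point. The pads swing forward as they close: fully open they stand 13 mm farther back than shut.
Start: joints at [1.44, 0.507, -0.238, 1.5, 0.126, 1.149, -0.155], TCP at [0.147, -0.608, 0.204] pointing down, gripper open.
Joint ranges: [-3.08, 3.08], [-0.24, 2.05], [-1.43, 1.35], [0, 2.5], [-1.52, 4.66], [0.17, 1.96], [-2.89, 2.89]. Speed limits (rad/s): [2.39, 2.39, 3.14, 3.14, 3.14, 3.14, 3.14].

## Interface

Orientations are given as a unit quaternion [w, x, y, z].
In Python, from rig import observe, get_image, close_job gives the robot as it stands. The module is installed in compiled form; this text tells all that it offers.
- The arm moves only by the shell command python3 -m handwheel 'ROWS' [OPENING] [FORCE]. ROWS is JSON, a list of rows, each an object with "xyz": the shift along the tool's x, y, z in mm, a list of three; "turn": the turn, a rotation vector about the tool's x, y, z in rad, a list of three. A call has 1 to 10 rows; each row is the pose to reach, as a shift and turn from the pose commanded when the call began, along the tool's axes at that moment; what a row does not reach only later rows make up. A row lasts 1/8 s, in which the tool goes at most 62.5 mm and 10.7 degrees, less where a joint would pass 70% of its speed; a pose out of reach is approached as far as the arm can. A call with a gripper value outside its range is refused whole. OPENING is the opening, from 0 (shut) to 1 (fully open), set as the call begins (- or left out, the last holds). The fingers move at their own pace and stop on an object; FORCE is the grip in N (left out, the last holds). Time passes only in rows, so rows that repeat a pose let the fingers close. It gives the time, the measured TCP pose, the force, the opening and the grip force at its end, in the units of the state.
- observe(): the state, without advancing time (a new reading comes with each control period).
- get_image(name): name is "side" or "top"; returns a dict with "img" (384x512x3 uint8, red, green, blue), "K" (3x3 intrinsics, pixels), "extrinsics" (4x4, takes a point from camera to world coordinates). Camera axes: x right, y down, z forward; pixel columns grow to the right and rows downward; lengths in m; the calibration is good to about 2 mm. A picture is of the moment at which its call begins. There is no depth.
- close_job(): hands the job in; it is judged then, once.
The state is a dict: "t": time; "qpos": joint angles; "qvel": joint speeds; "effort": joint torques, N m; "position": TCP position; "eef_rot": TCP orientation; "force": force on the tool from outside, world axes, zero at the start; "moment": the same for the moment, N m; "opening": opening from 0.0 (shut) to 1.0 (fully open); "grip_force": force on a finger pad.
Only numpy, scipy, OpenCV 4.12 (cv2) and the standard library are available. Lean on these libraries where they do the work, as an engineer would, in place of code of your own. Each camera call takes 0.05 s, during which the arm holds its last target. There are 200 camera calls.

## Task

Fit the red length stop to the cutting board for the next batch: lower its T-shaped foot through the green-framed loading window into the slot, slide it along the slot to the yellow clip, and only there give it a quarter turn so that its red handle lies square across the slot and the foot locks under the rail's lips. Let go of it, standing upright in line with the yellow clip. Leave the blue stop standing where it is.

Things in the scene. Friction and masses are not known exactly. Their poses are not given: they have to be found in the camera images.
- red_stop_grip (a point): Loose upright stop, 80 mm tall, 160 g. Handle: bar 50 (own y) x 16 mm (own x), red, its lowest 16 mm bare aluminium. Under it a shank 12 mm in diameter, 19 mm long, then a T foot 44 (y) x 24 (x) x 8 mm, long side along the bar. Point: on the axis in the middle of the red part, 62 mm above the underside, 18 mm below the top; pinch across the 16 mm here. A half turn makes no difference.
- window (a point): Centre of the green-framed window (62 mm along y, 36 mm along x) in the fixed grey metal rail, level with the rail's top, 32 mm above the table. Own y: along the slot from window to clips and cutter; x: across; z up. Past the window the slot's mouth is 20 mm wide, its lips 6 mm thick. Channel below: 62 mm wide, 16 mm high, floor 22 mm below this point: seated, the red stop's point is 40 mm above.
- mark (a point): Where the stop goes: point on the slot's centre line, level with the rail's top, beside the yellow clip (yellow block 12 mm wide on the rail's robot-side edge, with a yellow stripe across the rail). 110 to 230 mm from the window along its y; axes as the window's. The blue clip nearer the window is not meant. The rail is 76 mm wide; the foot slides on the channel floor and can turn anywhere in it.
- blue_stop_grip (a point): A second loose stop of the same shape and size with a blue handle, not needed. Point: on its axis in the middle of the blue part, 62 mm above its underside.
There are look-alikes about, which are no part of the job. There is more than one size of the part that bears red_stop_grip; the job needs the largest. What is shaped like the part that bears blue_stop_grip but purple or turquoise is not meant.

How it is judged:
On the way, in this order (a step that is already met when the one before it is completed fails the run):
1. the red stop's foot is lowered through the window into the slot (upright, handle within 8 mm above its seated height, handle along the slot within 20 degrees) (angle between red_stop_grip's own z axis and vertical below 0.2 rad and z of red_stop_grip in the frame of window between 0.032 and 0.0475 m and y of red_stop_grip in the frame of window between -0.02 and 0.02 m and x of red_stop_grip in the frame of window between -0.012 and 0.012 m and angle between the y axis of red_stop_grip and the y axis of window, either way round below 0.35 rad), for 0.1 s.
2. it has been slid along inside the slot to within 20 mm of the yellow clip's line, handle still along the slot within 25 degrees (angle between red_stop_grip's own z axis and vertical below 0.2 rad and z of red_stop_grip in the frame of window between 0.032 and 0.0475 m and y of red_stop_grip in the frame of mark between -0.02 and 0.02 m and x of red_stop_grip in the frame of mark between -0.01 and 0.01 m and angle between the y axis of red_stop_grip and the y axis of window, either way round below 0.44 rad), for 0.1 s.
At the end, for the whole second after the job is handed in: The red stop stands upright (within 11 degrees) with its foot down in the slot's channel (within about 5 mm of the floor), in line with the yellow clip within 15 mm, its handle square across the slot within 12 degrees. The blue stop stands upright within 30 mm of where it was (angle between each of red_stop_grip, blue_stop_grip's own z axis and vertical below 0.2 rad and z of red_stop_grip in the frame of window between 0.034 and 0.0455 m and y of red_stop_grip in the frame of mark between -0.015 and 0.015 m and x of red_stop_grip in the frame of mark between -0.01 and 0.01 m and angle between the y axis of red_stop_grip and the x axis of window, either way round below 0.22 rad and distance of blue_stop_grip from where it was at the start of the episode below 0.03 m); the robot touches nothing.
It fails at once if the blue stop is knocked over or carried off (tilted over 30 degrees or moved over 60 mm) (angle between blue_stop_grip's own z axis and vertical above 0.52 rad or distance of blue_stop_grip from where it was at the start of the episode above 0.06 m).
It also fails if it takes over 51 s, if anything falls off the work surface, if the arm or the gripper's body presses on something with over 40 N, if the wrist force passes 120 N, or if a joint passes its speed limit or range.

## Working session

There is one attempt and no reset: what is moved stays moved. The work goes in short steps, Python scripts to look and compute and a shell command to move; the robot and the scene stay as the last step left them, time stands still between calls to the robot, and variables do not carry over. Pictures are saved under pics/ and viewed, at most 10 in all, crops included, and the job is handed in when it is done.

```bash
mkdir -p pics
python3 - <<'E'
from rig import observe,get_image
import cv2,numpy as np,pickle
s=observe();print({k:np.round(s[k],3) for k in('t','position','eef_rot','opening','force')})
d={}
for n in('top','side'):
    d[n]=get_image(n);cv2.imwrite(f'pics/{n}0.png',cv2.resize(d[n]['img'][:,:,::-1],(800,600),interpolation=cv2.INTER_CUBIC))
    print(n,d[n]['K'].round(1).tolist(),d[n]['extrinsics'].round(3).tolist())
pickle.dump(d,open('im0.pkl','wb'))
E
```

```text
{'t': np.float64(0.0), 'position': array([ 0.146, -0.607,  0.203]), 'eef_rot': array([-0.001,  0.993,  0.118, -0.   ]), 'opening': np.float64(0.999), 'force': array([0.331, 0.165, 0.237])}
top [[366.8, 0.0, 250.8], [0.0, 366.8, 189.2], [0.0, 0.0, 1.0]] [[-0.015, -0.982, 0.188, 0.332], [-1.0, 0.015, -0.0, 0.026], [-0.003, -0.188, -0.982, 0.992], [0.0, 0.0, 0.0, 1.0]]
side [[419.9, 0.0, 261.7], [0.0, 419.9, 190.5], [0.0, 0.0, 1.0]] [[-0.94, -0.213, 0.265, 0.23], [-0.34, 0.628, -0.7, 0.785], [-0.018, -0.748, -0.663, 0.786], [0.0, 0.0, 0.0, 1.0]]
```

View pics/top0.png

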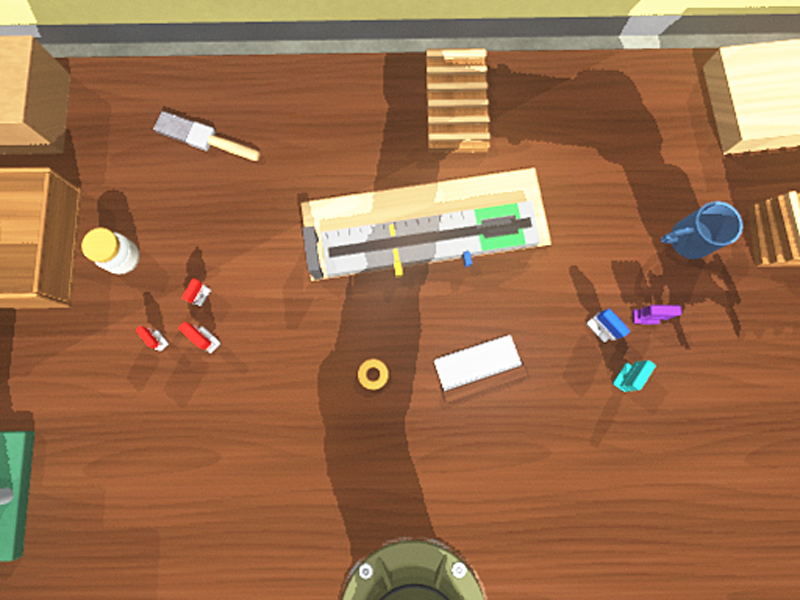

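View pics/side0.png

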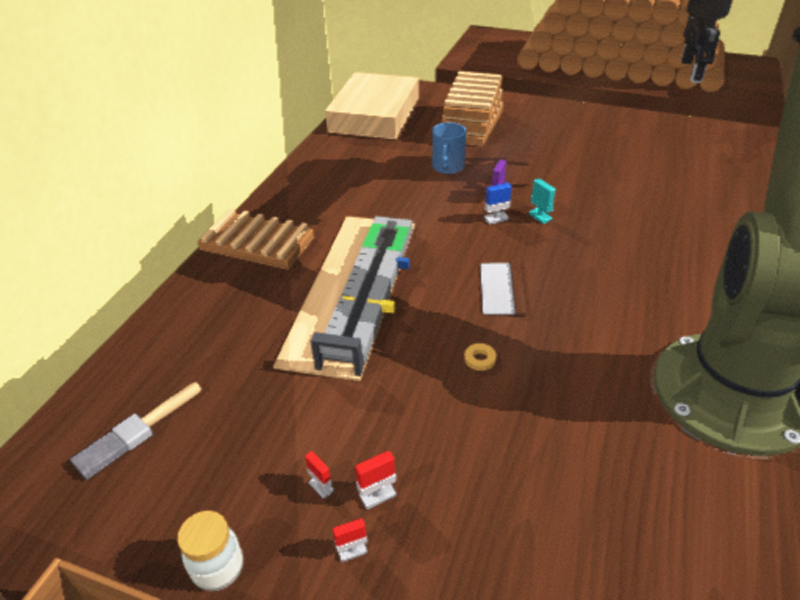

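Top view: red stops at (150,338), (197,293) and (198,337), with the last the largest. Side view: the same three at (350,535), (317,470) and (377,475), again the last the largest. The rail's window is at top (503,226) and side (387,236), the yellow clip at top (397,262) and side (387,305), and the blue clip (not meant) at top (467,259). The blue stop is at top (610,325), with purple and turquoise ones beside it. Next, one close crop of the choice and the rail.

Run:
```python
import cv2,numpy as np,pickle
d=pickle.load(open('im0.pkl','rb'))
def crop(n,x,y,w,h,s):
    c=cv2.resize(d[n]['img'][y:y+h,x:x+w,::-1],(w*s,h*s),interpolation=cv2.INTER_CUBIC)
    for i in range(0,w,10):cv2.putText(c,str(x+i),(i*s,8),0,.3,(255,255,255));cv2.line(c,(i*s,8),(i*s,12),(255,255,255))
    for i in range(0,h,10):cv2.putText(c,str(y+i),(0,i*s+4),0,.3,(255,255,255))
    return c
out=np.zeros((600,800,3),np.uint8)
for c,x,y in((crop('top',85,175,60,60,5),0,0),(crop('top',190,105,166,80,3),302,0),(crop('side',190,280,70,80,4),0,300),(crop('side',170,135,100,110,3),300,260)):
    h=min(c.shape[0],600-y);out[y:y+h,x:x+c.shape[1]]=c[:h]
cv2.imwrite('pics/crop.png',out)
for n in d:
    im=d[n]['img'];hsv=cv2.cvtColor(im,cv2.COLOR_RGB2HSV);H,S,V=cv2.split(hsv)
    for nm,m in(('red',((H<4)|(H>176))&(S>190)&(V>120)),('green',(H>45)&(H<75)&(S>120)),('yel',(H>22)&(H<30)&(S>170)&(V>150)),('blue',(H>105)&(H<122)&(S>170)&(V>100))):
        k,l,st,ce=cv2.connectedComponentsWithStats(m.astype(np.uint8),connectivity=8)
        for i in range(1,k):
            if st[i,4]>25:print(n,nm,st[i].tolist(),ce[i].round(1),'rot',[np.round(a,1) for a in cv2.minAreaRect(np.argwhere(l==i)[:,::-1].astype(np.float32))])
```

```text
top red [117, 178, 12, 16, 83] [123.  185.3] rot [array([122.5, 185.4]), array([ 7.4, 14.6]), np.float64(29.7)]
top red [114, 206, 21, 18, 132] [124.1 214.6] rot [array([123.9, 214.4]), array([22. ,  7.3]), np.float64(41.6)]
top red [87, 209, 14, 14, 90] [ 93.7 215.3] rot [array([ 93.6, 215.4]), array([16.8,  6.5]), np.float64(50.2)]
top green [304, 130, 29, 13, 171] [318.1 135. ] rot [array([318. , 136.4]), array([ 9.2, 27.3]), np.float64(81.9)]
top green [307, 146, 29, 14, 200] [321.3 153.8] rot [array([321.1, 152.7]), array([ 9.6, 27.4]), np.float64(81.3)]
top blue [383, 198, 16, 18, 98] [390.4 207.5] rot [array([390.4, 207.8]), array([19.8,  8.5]), np.float64(61.9)]
side red [195, 289, 16, 20, 169] [202.9 298.2] rot [array([203., 298.]), array([21.2,  8.5]), np.float64(45.0)]
side red [227, 289, 26, 23, 374] [239.7 299.6] rot [array([239.8, 299.6]), array([15.1, 26.7]), np.float64(65.2)]
side red [213, 332, 21, 17, 234] [223.3 339.6] rot [array([223.4, 339.6]), array([11.5, 20.7]), np.float64(70.3)]
side green [233, 143, 13, 15, 91] [237.9 150.5] rot [array([238.5, 150.3]), array([ 7.6, 16.4]), np.float64(21.0)]
side green [248, 145, 13, 15, 102] [255.1 152.4] rot [array([254.5, 152.4]), array([ 8. , 16.3]), np.float64(21.0)]
side yel [236, 192, 16, 8, 65] [246.8 195.1] rot [array([243.5, 195.5]), array([ 7., 15.]), np.float64(90.0)]
side blue [312, 117, 15, 14, 154] [318.7 123.4] rot [array([318.9, 123.4]), array([10.4, 16. ]), np.float64(76.0)]
```

View pics/crop.png

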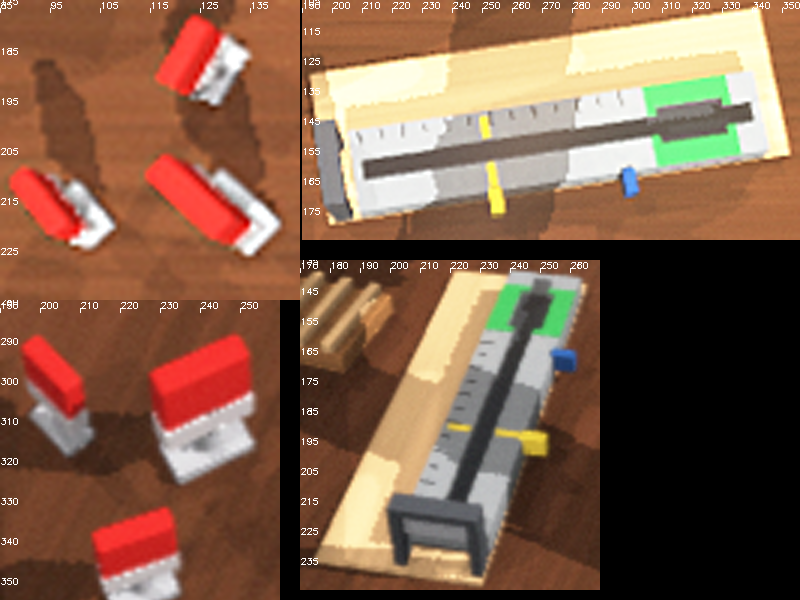

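The crop shows the stop with top pixel (124,215) and side pixel (240,300) is clearly the largest of the three red ones. The window is at top (320,144), and the yellow stripe crosses the slot at about top (252,155) and side (230,194). Now I fit box models to both views.

```bash
cat > h.py <<'E'
import cv2,numpy as np
from scipy.optimize import least_squares
def proj(c,P):
    E=np.linalg.inv(c['extrinsics']);q=(np.c_[P,np.ones(len(P))]@E.T)[:,:3]@c['K'].T
    return q[:,:2]/q[:,2:]
def ray(c,uv,z):
    E=c['extrinsics'];r=E[:3,:3]@np.linalg.solve(c['K'],[*uv,1]);return E[:3,3]+r*(z-E[2,3])/r[2]
def box(p,hx,hy,hz):
    c,s=np.cos(p[3]),np.sin(p[3])
    return np.array([[p[0]+c*a-s*b,p[1]+s*a+c*b,p[2]+e] for a in(-hx,hx) for b in(-hy,hy) for e in(-hz,hz)])
def mom(h):
    m=cv2.moments(h.astype(np.float32).reshape(-1,1,2));a=m['m00']
    return np.array([m['m10']/a,m['m01']/a,m['mu20']/a/8,m['mu11']/a/8,m['mu02']/a/8])
def hullmom(P): return mom(cv2.convexHull(P.astype(np.float32)))
def mask(im,nm,near=None,rad=30):
    H,S,V=cv2.split(cv2.cvtColor(im,cv2.COLOR_RGB2HSV))
    m={'red':((H<6)|(H>174))&(S>195)&(V>70),'green':(H>45)&(H<75)&(S>120),'yel':(H>22)&(H<30)&(S>150)&(V>130),'blue':(H>105)&(H<125)&(S>150)&(V>60)}[nm].astype(np.uint8)
    if near is None:return m
    k,l,st,ce=cv2.connectedComponentsWithStats(m,connectivity=8)
    i=min((i for i in range(1,k) if st[i,4]>40),key=lambda i:np.hypot(*(ce[i]-near)));return (l==i).astype(np.uint8)
def obsmom(m): # moments of hull of pixel squares
    p=np.argwhere(m)[:,::-1];return hullmom(np.vstack([p+o for o in([-.5,-.5],[.5,-.5],[-.5,.5],[.5,.5])]))
def fit(d,ms,p0,dims=None):
    o={n:obsmom(ms[n]) for n in d}
    def f(p):
        D=dims or (p[4],p[5],0)
        return np.hstack([hullmom(proj(d[n],box(p,*D)))-o[n] for n in d])
    return least_squares(f,p0,diff_step=1e-4,x_scale=[.01,.01,.01,.1]+[.01]*(len(p0)-4))
E
python3 - <<'E'
from h import *;import pickle
d=pickle.load(open('im0.pkl','rb'));T=d['top'];S=d['side']
for nm,a,b,g in(('red',(124,214),(240,300),.6),('blue',(390,207),(319,123),-.5)):
    ms={'top':mask(T['img'],nm,a),'side':mask(S['img'],nm,b)}
    x=ray(T,a,.07)
    for yaw in(g,g+.8,g-.8):
        r=fit(d,ms,[x[0],x[1],.06,yaw],(.008,.025,.018));print(nm,r.x.round(4),'cost',round(r.cost,2),r.fun.round(1),[int(m.sum()) for m in ms.values()])
ms={n:mask(d[n]['img'],'green') for n in d}
x=ray(T,(320,144),.032);r=fit(d,ms,[x[0],x[1],.032,.1,.035,.04]);print('green',r.x.round(4),r.cost.round(2),r.fun.round(1))
w=r.x;z=.032
A,B=ray(T,(210,161.5),z),ray(T,(340,142),z);print('slot ends',A.round(4),B.round(4),'dir yaw',np.arctan2(*(B-A)[:2][::-1]))
yv=np.array([-np.sin(w[3]),np.cos(w[3]),0]);xv=np.array([yv[1],-yv[0],0]);W=np.array([*w[:2],z])
for n in d:
    for v,u in np.argwhere(mask(d[n]['img'],'yel')):
        q=ray(d[n],(u,v),z)-W
        if abs(q@xv)<.06 and .08<q@yv<.24:print(n,u,v,(q@xv*1e3).round(),(q@yv*1e3).round(),end=' | ')
for P in(A,B):print('slot in win frame',((P-W)@xv).round(4),((P-W)@yv).round(4))
E
```

```text
red [0.4484 0.3484 0.0642 2.3669] cost 0.28 [ 0.1  0.2  0.1  0.2  0.3 -0.2 -0.   0.4 -0.   0.4] [80, 369]
red [0.4484 0.3484 0.0642 2.367 ] cost 0.28 [ 0.1  0.2  0.1  0.2  0.3 -0.2 -0.   0.4 -0.   0.4] [80, 369]
red [ 0.4484  0.3484  0.0642 -0.7745] cost 0.28 [ 0.1  0.2  0.1  0.2  0.3 -0.2 -0.   0.4 -0.   0.4] [80, 369]
blue [ 0.4587 -0.3322  0.0641 -1.0089] cost 0.81 [ 0.1  0.4  0.4  0.3  0.8 -0.6 -0.   0.4  0.1  0.1] [116, 168]
blue [ 0.4587 -0.3322  0.0641  2.1331] cost 0.81 [ 0.1  0.4  0.4  0.3  0.8 -0.6 -0.   0.4  0.1  0.1] [116, 168]
blue [ 0.4587 -0.3322  0.0641 -1.0081] cost 0.81 [ 0.1  0.4  0.4  0.3  0.8 -0.6 -0.   0.4  0.1  0.1] [116, 168]
green [0.4358 0.1369 0.5654 0.516  0.0193 0.215 ] 18212.74 [   0.3  -62.9   -3.8    0.4  -26.1   44.  -128.8   36.7   57.9   92.4]
slot ends [0.5936 0.1345 0.032 ] [ 0.643  -0.2201  0.032 ] dir yaw -1.4324024749960451
slot in win frame 0.1361 -0.08
slot in win frame 0.0041 -0.4128
```

```bash
sed -i 's/(S>195)/(S>185)/' h.py
python3 - <<'E'
from h import *;import pickle
d=pickle.load(open('im0.pkl','rb'));T=d['top'];S=d['side']
ms={'top':mask(T['img'],'red',(124,214)),'side':mask(S['img'],'red',(240,300))}
r=fit(d,ms,[.448,.348,.062,.6],(.008,.025,.018));print('red',r.x.round(4),'cost',round(r.cost,2),r.fun.round(1),[int(m.sum()) for m in ms.values()])
ms={n:mask(d[n]['img'],'green') for n in d}
for n,(a,b,c,e) in dict(top=(295,120,345,170),side=(225,135,270,165)).items():
    k=np.zeros_like(ms[n]);k[b:e,a:c]=1;ms[n]*=k
x=ray(T,(320,144),.032);r=fit(d,ms,[x[0],x[1],.032,.14,.035,.04]);print('green',r.x.round(4),r.cost.round(2),r.fun.round(1))
w=r.x;z=w[2]
A,B=ray(T,(210,161.5),z),ray(T,(340,142),z);D=A-B;print('slot yaw',np.arctan2(-D[0],D[1]))
yv=np.array([-np.sin(w[3]),np.cos(w[3]),0]);xv=np.array([yv[1],-yv[0],0]);W=np.array([*w[:2],z])
for n in d:
    for v,u in np.argwhere(mask(d[n]['img'],'yel')):
        q=ray(d[n],(u,v),z)-W
        if abs(q@xv)<.06 and .08<q@yv<.24:print(n,u,v,(q@xv*1e3).round(),(q@yv*1e3).round(),end=' | ')
print()
for P in(A,B):print('slot in win frame',((P-W)@xv).round(4),((P-W)@yv).round(4))
E
```

```text
red [0.4481 0.3483 0.0644 2.3855] cost 0.18 [ 0.1  0.3  0.2  0.2  0.2 -0.2 -0.   0.2  0.1  0.2] [165, 392]
green [ 0.6358 -0.1637  0.033   0.2584  0.0378  0.0385] 0.06 [ 0.   0.2  0.  -0.  -0.  -0.2 -0.1  0.  -0.  -0. ]
slot yaw 0.13839385179885183
top 250 147 45.0 184.0 | top 250 148 42.0 185.0 | top 252 161 6.0 189.0 | top 253 163 -0.0 188.0 | top 253 164 -3.0 189.0 | top 254 164 -4.0 187.0 | top 253 165 -6.0 190.0 | top 253 166 -8.0 191.0 | top 254 166 -9.0 188.0 | top 253 167 -11.0 191.0 | top 254 167 -12.0 189.0 | top 255 167 -12.0 186.0 | top 254 168 -14.0 190.0 | top 256 168 -16.0 184.0 | top 252 169 -16.0 195.0 | top 253 169 -16.0 193.0 | top 254 169 -17.0 190.0 | top 256 169 -19.0 185.0 | top 252 170 -18.0 196.0 | top 253 170 -19.0 194.0 | top 254 170 -20.0 191.0 | top 256 170 -21.0 186.0 | top 252 171 -21.0 197.0 | top 253 171 -22.0 194.0 | top 254 171 -22.0 192.0 | top 255 171 -23.0 189.0 | top 256 171 -24.0 187.0 | top 254 172 -25.0 193.0 | top 255 172 -26.0 190.0 | top 255 173 -28.0 191.0 | top 257 174 -33.0 186.0 | top 253 175 -32.0 197.0 | top 254 176 -36.0 196.0 | sid
[... 1713 characters left out ...]
-35.0 200.0 | side 244 197 -17.0 206.0 | side 245 197 -20.0 205.0 | side 246 197 -23.0 205.0 | side 247 197 -25.0 205.0 | side 248 197 -28.0 205.0 | side 249 197 -31.0 205.0 | side 250 197 -33.0 204.0 | side 251 197 -36.0 204.0 | side 244 198 -18.0 209.0 | side 245 198 -20.0 209.0 | side 246 198 -23.0 209.0 | side 247 198 -26.0 209.0 | side 248 198 -28.0 209.0 | side 249 198 -31.0 209.0 | side 250 198 -34.0 208.0 | side 251 198 -36.0 208.0 | side 245 199 -21.0 213.0 | side 246 199 -24.0 213.0 | side 247 199 -26.0 213.0 | side 248 199 -29.0 213.0 | side 249 199 -31.0 212.0 | side 250 199 -34.0 212.0 | side 251 199 -37.0 212.0 | 
slot in win frame 0.0352 0.2991
slot in win frame -0.0076 -0.056
```

```bash
cat >> h.py <<'E'
def step(target,ydir=None):
    """print shift (mm) and turn about tool z to bring the TCP to target with tool y at world angle ydir (mod pi)"""
    from rig import observe
    from scipy.spatial.transform import Rotation as R
    s=observe();r=R.from_quat(np.r_[s['eef_rot'][1:],s['eef_rot'][0]]);M=r.as_matrix()
    yd=np.arctan2(M[1,1],M[0,1]);dy=0 if ydir is None else ydir-yd
    V=R.from_rotvec([0,0,dy])*R.from_rotvec(np.cross(M[:,2],[0,0,-1]))*r
    print('t',round(float(s['t']),2),'pos',s['position'].round(4),'ydir',round(yd,3),'q7',s['qpos'][6].round(2),'->xyz',(M.T@(np.array(target)-s['position'])*1e3).round(1),'turn',(r.inv()*V).as_rotvec().round(3),'F',s['force'].round(1))
E
python3 -c "
from h import *
step([.5,-.15,.21],-.756)"
```

```text
t 0.1 pos [ 0.1465 -0.6071  0.2031] ydir -1.334 q7 -0.15 ->xyz [ 450.9 -361.4   -6.3] turn [-0.002 -0.    -0.578] F [-0.9 -0.8 -0.2]
```

```bash
python3 -m handwheel '[{"xyz":[451,-361,-6],"turn":[0,0,-0.578]},{"xyz":[451,-361,-6],"turn":[0,0,-0.578]},{"xyz":[451,-361,-6],"turn":[0,0,-0.578]},{"xyz":[451,-361,-6],"turn":[0,0,-0.578]},{"xyz":[451,-361,-6],"turn":[0,0,-0.578]},{"xyz":[451,-361,-6],"turn":[0,0,-0.578]},{"xyz":[451,-361,-6],"turn":[0,0,-0.578]},{"xyz":[451,-361,-6],"turn":[0,0,-0.578]},{"xyz":[451,-361,-6],"turn":[0,0,-0.578]},{"xyz":[451,-361,-6],"turn":[0,0,-0.578]}]' 0.6 40; python3 -c "
from h import *
step([.448,.348,.18],-.756)"
```

```text
t: 1.35
position: [0.5024, -0.1461, 0.2099]
eef_rot: [-0.001, 0.917, 0.399, 0.001]
force: [0.4, -1.0, 0.6]
opening: 0.599
grip_force: 0.0
t 1.35 pos [ 0.5024 -0.1461  0.2099] ydir -0.749 q7 -0.74 ->xyz [ 324.6 -376.3   30.9] turn [-0.001 -0.002  0.007] F [ 0.4 -1.   0.6]
```

```bash
python3 -m handwheel '[{"xyz":[325,-376,30],"turn":[0,0,0]},{"xyz":[325,-376,30],"turn":[0,0,0]},{"xyz":[325,-376,30],"turn":[0,0,0]},{"xyz":[325,-376,30],"turn":[0,0,0]},{"xyz":[325,-376,30],"turn":[0,0,0]},{"xyz":[325,-376,30],"turn":[0,0,0]},{"xyz":[325,-376,30],"turn":[0,0,0]},{"xyz":[325,-376,30],"turn":[0,0,0]},{"xyz":[325,-376,30],"turn":[0,0,0]},{"xyz":[325,-376,30],"turn":[0,0,0]}]'; python3 -c "
from h import *
step([.448,.348,.045],-.756)"
```

```text
t: 2.6
position: [0.45, 0.3422, 0.1793]
eef_rot: [0.001, 0.918, 0.396, -0.001]
force: [0.3, -0.8, -0.8]
opening: 0.602
grip_force: 0.0
t 2.6 pos [0.45   0.3422 0.1793] ydir -0.757 q7 -1.76 ->xyz [  3.1  -5.6 134.3] turn [ 0.001  0.002 -0.001] F [ 0.3 -0.8 -0.8]
```

```bash
python3 -m handwheel '[{"xyz":[0,0,40],"turn":[0,0,0]},{"xyz":[0,0,40],"turn":[0,0,0]},{"xyz":[0,0,40],"turn":[0,0,0]}]'
python3 - <<'E'
from h import *;from rig import get_image
step([.448,.348,.045],-.756)
c=[]
for n,x,y in(('top',85,165),('side',190,240)):
    im=get_image(n)['img'][y:y+90,x:x+90,::-1];c.append(cv2.resize(im,(400,400),interpolation=cv2.INTER_CUBIC))
cv2.imwrite('pics/pre.png',np.hstack(c))
E
```

```text
t: 2.98
position: [0.4506, 0.3425, 0.1409]
eef_rot: [0.0, 0.919, 0.395, 0.0]
force: [-0.6, 0.1, 0.2]
opening: 0.601
grip_force: 0.0
t 2.98 pos [0.4506 0.3425 0.1409] ydir -0.758 q7 -1.8 ->xyz [ 2.1 -5.8 95.9] turn [ 0.001 -0.    -0.002] F [-0.6  0.1  0.2]
```

View pics/pre.png

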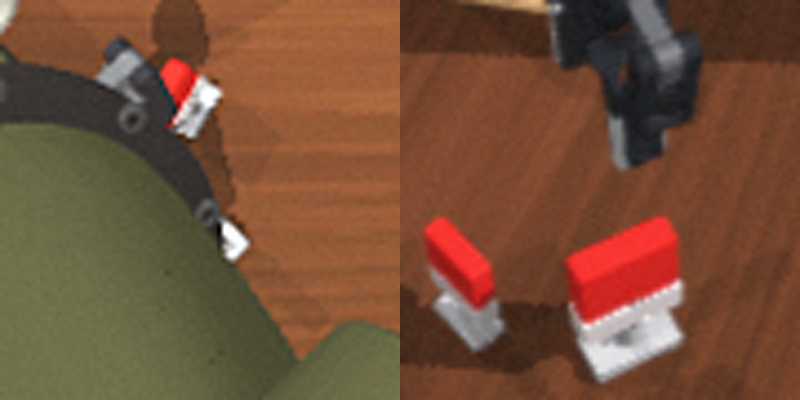

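The gripper is above the largest stop, which the side crop shows at (625,290), still about 6 mm off along the closing line; I correct that and go down.

```bash
python3 -m handwheel '[{"xyz":[2,-6,20],"turn":[0,0,0]},{"xyz":[2,-6,45],"turn":[0,0,0]},{"xyz":[2,-6,70],"turn":[0,0,0]},{"xyz":[2,-6,90],"turn":[0,0,0]},{"xyz":[2,-6,97],"turn":[0,0,0]},{"xyz":[2,-6,97],"turn":[0,0,0]},{"xyz":[2,-6,97],"turn":[0,0,0]}]' ; python3 -c "
from h import *
step([.448,.348,.043],-.756)"
```

```text
t: 3.95
position: [0.4473, 0.3497, 0.044]
eef_rot: [-0.0, 0.918, 0.396, 0.001]
force: [-0.2, -0.3, 0.6]
opening: 0.597
grip_force: 0.0
t 3.95 pos [0.4473 0.3497 0.044 ] ydir -0.756 q7 -1.89 ->xyz [-0.7  1.7  1. ] turn [ 0.    -0.002 -0.   ] F [-0.2 -0.3  0.6]
```

```bash
python3 -m handwheel '[{"xyz":[0,1,0],"turn":[0,0,0]},{"xyz":[0,1,0],"turn":[0,0,0]},{"xyz":[0,1,0],"turn":[0,0,0]},{"xyz":[0,1,0],"turn":[0,0,0]},{"xyz":[0,1,0],"turn":[0,0,0]},{"xyz":[0,1,0],"turn":[0,0,0]},{"xyz":[0,1,-30],"turn":[0,0,0]},{"xyz":[0,1,-80],"turn":[0,0,0]},{"xyz":[0,1,-130],"turn":[0,0,0]},{"xyz":[0,1,-130],"turn":[0,0,0]}]' 0 50; python3 -c "
from h import *
step([.5358,-.1637,.18],.138);step([.6358,-.1637,.18],.138)"
```

```text
t: 5.2
position: [0.4487, 0.3503, 0.1765]
eef_rot: [-0.001, 0.918, 0.396, 0.003]
force: [-0.4, -0.5, -2.6]
opening: 0.169
grip_force: 49.2
t 5.2 pos [0.4487 0.3503 0.1765] ydir -0.756 q7 -1.78 ->xyz [-314.2  416.    -5.3] turn [ 0.004 -0.006 -0.894] F [-0.4 -0.5 -2.6]
t 5.2 pos [0.4487 0.3503 0.1765] ydir -0.756 q7 -1.78 ->xyz [-245.6  488.8   -4.8] turn [ 0.004 -0.006 -0.894] F [-0.4 -0.5 -2.6]
```

```bash
python3 -m handwheel '[{"xyz":[-246,489,-5],"turn":[0.004,-0.006,-0.894]},{"xyz":[-246,489,-5],"turn":[0.004,-0.006,-0.894]},{"xyz":[-246,489,-5],"turn":[0.004,-0.006,-0.894]},{"xyz":[-246,489,-5],"turn":[0.004,-0.006,-0.894]},{"xyz":[-246,489,-5],"turn":[0.004,-0.006,-0.894]},{"xyz":[-246,489,-5],"turn":[0.004,-0.006,-0.894]},{"xyz":[-246,489,-5],"turn":[0.004,-0.006,-0.894]},{"xyz":[-246,489,-5],"turn":[0.004,-0.006,-0.894]},{"xyz":[-246,489,-5],"turn":[0.004,-0.006,-0.894]},{"xyz":[-246,489,-5],"turn":[0.004,-0.006,-0.894]}]'
python3 -m handwheel '[{"xyz":[0,0,0],"turn":[0,0,0]},{"xyz":[0,0,0],"turn":[0,0,0]},{"xyz":[0,0,0],"turn":[0,0,0]}]'; python3 -c "
from h import *
step([.6358,-.1637,.13],.138)"
```

```text
t: 6.45
position: [0.6338, -0.172, 0.1747]
eef_rot: [-0.002, 0.66, 0.752, -0.005]
force: [-1.2, -0.1, -2.8]
opening: 0.168
grip_force: 49.3
t: 6.82
position: [0.6344, -0.1646, 0.1781]
eef_rot: [-0.001, 0.656, 0.755, -0.003]
force: [0.6, 0.2, -2.0]
opening: 0.169
grip_force: 49.3
t 6.83 pos [ 0.6344 -0.1646  0.1781] ydir 0.14 q7 -0.08 ->xyz [ 0.9  1.8 48. ] turn [-0.006  0.004  0.002] F [ 0.6  0.2 -2. ]
```

```bash
python3 -m handwheel '[{"xyz":[1,2,30],"turn":[-0.005,0.004,0]},{"xyz":[1,2,75],"turn":[-0.005,0.004,0]},{"xyz":[1,2,80],"turn":[-0.005,0.004,0]},{"xyz":[1,2,80],"turn":[-0.005,0.004,0]}]'
python3 - <<'E'
from h import *;from rig import get_image
step([.6358,-.1637,.053],.138)
import pickle
d={n:get_image(n) for n in('top','side')};pickle.dump(d,open('im1.pkl','wb'))
c=[cv2.resize(d[n]['img'][y:y+80,x:x+80,::-1],(400,400),interpolation=cv2.INTER_CUBIC) for n,x,y in(('top',280,100),('side',210,95))]
cv2.imwrite('pics/win.png',np.hstack(c))
E
```

```text
t: 7.32
position: [0.6364, -0.1645, 0.0989]
eef_rot: [-0.0, 0.656, 0.754, 0.0]
force: [1.0, 0.3, -2.6]
opening: 0.165
grip_force: 49.3
t 7.33 pos [ 0.6364 -0.1645  0.0989] ydir 0.139 q7 -0.13 ->xyz [ 0.9 -0.5 45.9] turn [-0.    -0.001  0.001] F [ 1.   0.3 -2.6]
```

View pics/win.png

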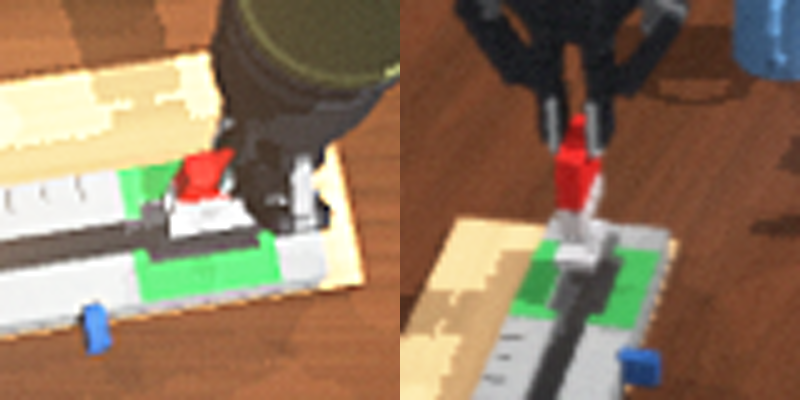

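The stop is held upright with its bar along the slot, above the window. In the side crop the foot's front edge is near (575,265). Before lowering I overlay the predicted foot.

Run:
```python
from h import *;import pickle
d=pickle.load(open('im1.pkl','rb'));c=[]
for n,x,y in(('top',290,115),('side',225,105)):
    im=cv2.resize(d[n]['img'][y:y+50,x:x+50,::-1],(400,400),interpolation=cv2.INTER_NEAREST)
    for zc,h,dim in((.0425+.018,0,0),):
        b=.099-.043
        for cx,cy,cz,D,col in((.6364,-.1645,b+.004,(.012,.022,.004),(255,0,0)),(.6364,-.1645,b+.062,(.008,.025,.018),(0,255,255)),(.6358,-.1637,.032,(.018,.031,0),(255,0,255))):
            p=((proj(d[n],box([cx,cy,cz,.138],*D))-[x,y]+.5)*8).astype(np.int32)
            for i in range(8):
                for j in(1,2,4):
                    if not i&j:cv2.line(im,tuple(map(int,p[i])),tuple(map(int,p[i|j])),col,1)
    c.append(im)
cv2.imwrite('pics/ov.png',np.hstack(c))
```

```text
(no output)
```

View pics/ov.png

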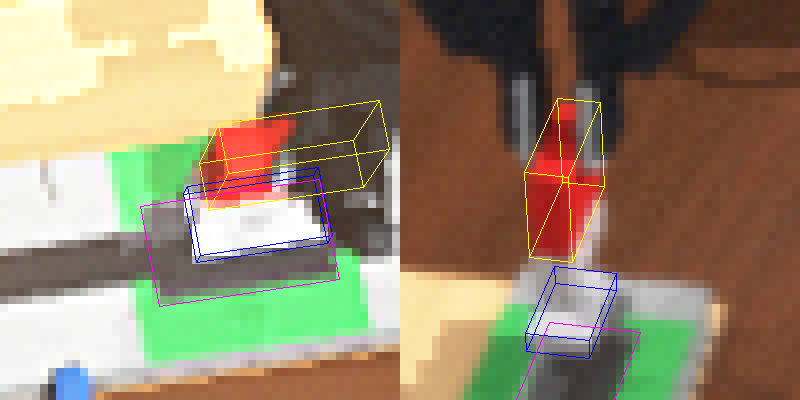

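The overlay matches the foot, handle and window within about 2 mm. Lowering.

```bash
python3 -m handwheel '[{"xyz":[0,-1,12],"turn":[0,0,0]},{"xyz":[0,-1,22],"turn":[0,0,0]},{"xyz":[0,-1,32],"turn":[0,0,0]},{"xyz":[0,-1,39],"turn":[0,0,0]},{"xyz":[0,-1,43],"turn":[0,0,0]},{"xyz":[0,-1,43],"turn":[0,0,0]},{"xyz":[0,-1,43],"turn":[0,0,0]}]'; python3 -c "
from h import *
a=.138;m=np.array([.6358,-.1637])+.188*np.array([-np.sin(a),np.cos(a)]);print(m)
step([.6358,-.1637,.0555],a);step([*m,.0555],.138)"
```

```text
t: 8.3
position: [0.6351, -0.1651, 0.0552]
eef_rot: [-0.0, 0.657, 0.754, -0.0]
force: [0.3, -0.4, -1.7]
opening: 0.168
grip_force: 49.3
[0.60993827 0.0225127 ]
t 8.3 pos [ 0.6351 -0.1651  0.0552] ydir 0.138 q7 -0.17 ->xyz [ 1.3  0.8 -0.3] turn [-0. -0.  0.] F [ 0.3 -0.4 -1.7]
t 8.3 pos [ 0.6351 -0.1651  0.0552] ydir 0.138 q7 -0.17 ->xyz [189.3   0.8  -0.2] turn [-0. -0.  0.] F [ 0.3 -0.4 -1.7]
```

```bash
python3 -m handwheel '[{"xyz":[20,1,0],"turn":[0,0,0]},{"xyz":[45,1,0],"turn":[0,0,0]},{"xyz":[70,1,0],"turn":[0,0,0]},{"xyz":[95,1,0],"turn":[0,0,0]},{"xyz":[120,1,0],"turn":[0,0,0]},{"xyz":[145,1,0],"turn":[0,0,0]},{"xyz":[170,1,0],"turn":[0,0,0]},{"xyz":[185,1,0],"turn":[0,0,0]},{"xyz":[189,1,0],"turn":[0,0,0]},{"xyz":[189,1,0],"turn":[0,0,0]}]'; python3 -m handwheel '[{"xyz":[189,1,0],"turn":[0,0,0]}]' >/dev/null --help 2>&1
python3 - <<'E'
from h import *;from rig import get_image
step([.6099,.0225,.0555],.138)
c=[cv2.resize(get_image(n)['img'][y:y+80,x:x+80,::-1],(400,400),interpolation=cv2.INTER_CUBIC) for n,x,y in(('top',215,110),('side',190,140))]
cv2.imwrite('pics/mark.png',np.hstack(c))
E
```

```text
t: 9.55
position: [0.6099, 0.0217, 0.055]
eef_rot: [-0.0, 0.657, 0.754, -0.0]
force: [-0.2, 0.5, -1.8]
opening: 0.17
grip_force: 49.3
t 9.55 pos [0.6099 0.0217 0.055 ] ydir 0.138 q7 -0.48 ->xyz [ 0.8  0.1 -0.5] turn [-0.001  0.    -0.   ] F [-0.2  0.5 -1.8]
```

View pics/mark.png

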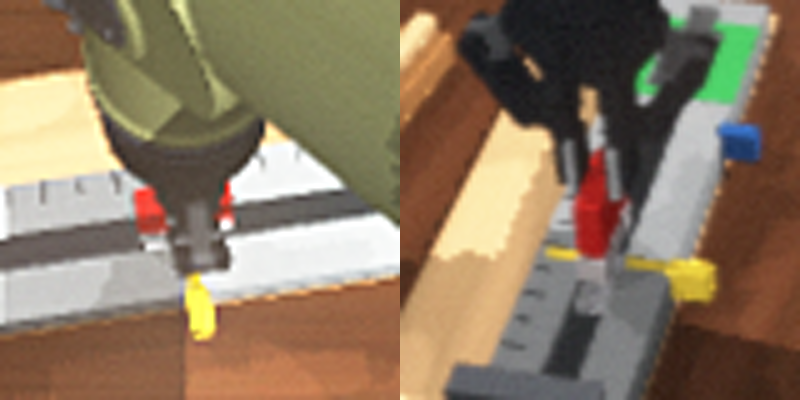

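The stop's foot is in the slot, with the handle along it and level with the yellow clip (top (200,305), side (690,280)). Quarter turn now.

```bash
python3 -m handwheel '[{"xyz":[0,0,0],"turn":[0,0,-0.17]},{"xyz":[0,0,0],"turn":[0,0,-0.34]},{"xyz":[0,0,0],"turn":[0,0,-0.51]},{"xyz":[0,0,0],"turn":[0,0,-0.68]},{"xyz":[0,0,0],"turn":[0,0,-0.85]},{"xyz":[0,0,0],"turn":[0,0,-1.02]},{"xyz":[0,0,0],"turn":[0,0,-1.19]},{"xyz":[0,0,0],"turn":[0,0,-1.36]},{"xyz":[0,0,0],"turn":[0,0,-1.5]},{"xyz":[0,0,0],"turn":[0,0,-1.571]}]'; python3 -m handwheel '[{"xyz":[0,0,0],"turn":[0,0,0]},{"xyz":[0,0,0],"turn":[0,0,0]}]' >/dev/null; python3 -c "
from h import *
step([.6099,.0225,.053],.138+np.pi/2)"
```

```text
t: 10.9
position: [0.6099, 0.0205, 0.0545]
eef_rot: [-0.001, -0.07, 0.998, 0.0]
force: [-0.5, 0.9, -1.1]
opening: 0.167
grip_force: 49.3
t 11.15 pos [0.6099 0.0214 0.0548] ydir 1.706 q7 0.84 ->xyz [-0.1  1.1  1.8] turn [ 0.    -0.001 -0.003] F [ 0.1 -0.1 -2. ]
```

```bash
python3 -m handwheel '[{"xyz":[0,0,0.5],"turn":[0,0,0]},{"xyz":[0,0,1],"turn":[0,0,0]},{"xyz":[0,0,1.5],"turn":[0,0,0]},{"xyz":[0,0,1.5],"turn":[0,0,0]}]'
```

```text
t: 11.65
position: [0.6099, 0.0222, 0.0536]
eef_rot: [-0.0, -0.069, 0.998, 0.0]
force: [0.5, 0.1, 0.1]
opening: 0.17
grip_force: 49.5
```

```bash
python3 -m handwheel '[{"xyz":[0,0,0.5],"turn":[0,0,0]},{"xyz":[0,0,0.5],"turn":[0,0,0]}]'; python3 -m handwheel '[{"xyz":[0,0,0],"turn":[0,0,0]},{"xyz":[0,0,0],"turn":[0,0,0]},{"xyz":[0,0,0],"turn":[0,0,0]},{"xyz":[0,0,0],"turn":[0,0,0]},{"xyz":[0,0,-10],"turn":[0,0,0]},{"xyz":[0,0,-40],"turn":[0,0,0]},{"xyz":[0,0,-90],"turn":[0,0,0]},{"xyz":[0,0,-140],"turn":[0,0,0]},{"xyz":[0,0,-140],"turn":[0,0,0]}]' 0.5; python3 -c "
from h import *
step([.45,-.3,.22]);step([.4,-.25,.22])"
```

```text
t: 11.9
position: [0.61, 0.0224, 0.0535]
eef_rot: [-0.0, -0.069, 0.998, 0.0]
force: [-1.3, -0.7, 5.8]
opening: 0.169
grip_force: 50.1
t: 13.02
position: [0.6116, 0.0239, 0.1979]
eef_rot: [0.003, -0.069, 0.998, 0.001]
force: [0.1, 0.2, 0.1]
opening: 0.502
grip_force: 0.0
t 13.03 pos [0.6116 0.0239 0.1979] ydir 1.709 q7 0.98 ->xyz [ 204.7 -298.4  -23.7] turn [ 0.001  0.006 -0.   ] F [0.1 0.2 0.1]
t 13.03 pos [0.6116 0.0239 0.1979] ydir 1.709 q7 0.98 ->xyz [ 247.3 -242.   -23.9] turn [ 0.001  0.006 -0.   ] F [0.1 0.2 0.1]
```

Moving the arm out of view and checking.

```bash
python3 -m handwheel '[{"xyz":[205,-298,-24],"turn":[0,0,0]},{"xyz":[205,-298,-24],"turn":[0,0,0]},{"xyz":[205,-298,-24],"turn":[0,0,0]},{"xyz":[205,-298,-24],"turn":[0,0,0]},{"xyz":[205,-298,-24],"turn":[0,0,0]},{"xyz":[205,-298,-24],"turn":[0,0,0]},{"xyz":[205,-298,-24],"turn":[0,0,0]},{"xyz":[205,-298,-24],"turn":[0,0,0]}]'
python3 - <<'E'
from h import *;from rig import get_image
d={n:get_image(n) for n in('top','side')}
W=np.array([.6358,-.1637]);a=.138
guess=np.array([[.6099,.0225,.072]]);near={n:proj(d[n],guess)[0] for n in d}
ms={n:mask(d[n]['img'],'red',near[n]) for n in d}
for g in(a+np.pi/2,a+1.2,a+1.9):
    r=fit(d,ms,[.6099,.0225,.072,g],(.008,.025,.018));p=r.x;q=p[:2]-W
    print(p.round(4),'cost',r.cost.round(2),'x',(q@[np.cos(a),np.sin(a)]).round(4),'y-mark',(q@[-np.sin(a),np.cos(a)]-.188).round(4),'yaw err',p[3]-a-np.pi/2)
c=[cv2.resize(d[n]['img'][y:y+80,x:x+80,::-1],(400,400),interpolation=cv2.INTER_CUBIC) for n,x,y in(('top',215,110),('side',190,140))]
cv2.imwrite('pics/end.png',np.hstack(c))
E
```

```text
t: 14.02
position: [0.448, -0.3007, 0.2169]
eef_rot: [-0.0, -0.069, 0.998, 0.001]
force: [0.1, 0.2, -0.3]
opening: 0.497
grip_force: 0.0
[0.4796 0.2713 0.3036 1.98  ] cost 48.23 x -0.0948 y-mark 0.2644 yaw err 0.2712063899850472
[0.4799 0.2715 0.3041 1.1262] cost 40.97 x -0.0945 y-mark 0.2645 yaw err -0.5826282964093791
[0.4796 0.2713 0.3036 1.98  ] cost 48.23 x -0.0948 y-mark 0.2643 yaw err 0.27122582865174305
```

View pics/end.png

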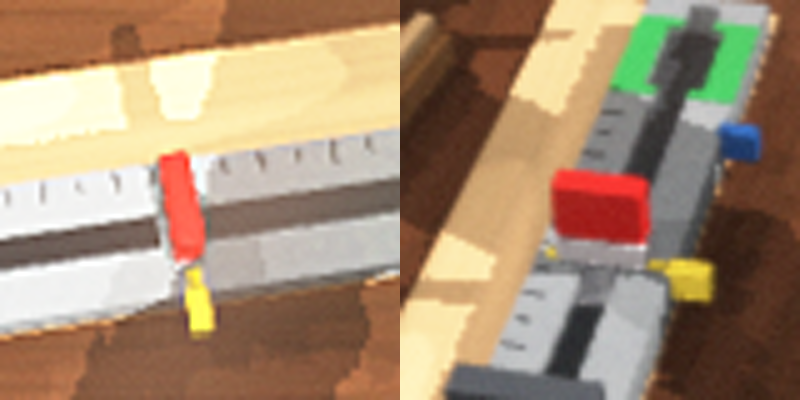

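The stop stands upright with its handle square across the slot, in line with the yellow clip (top (182,205) with the clip at (200,305); side (600,210)). The fit failed because the colour mask picked the wrong blob. The picture and the release pose agree, and the arm is clear.

```bash
python3 -c "
from rig import close_job
print(close_job())"
```

```text
the job is handed in; nothing more can be done
None
```

The largest red stop is in the slot at the yellow clip, turned square across it and released upright with the arm clear, and the job is handed in at about 14 s; the last pictures and the release pose confirm this, the final numerical fit failed, and I didn't re-measure the blue stop, which I never knowingly touched.

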